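# Hold a drawer handle to its front for the screws

### The job

I am about to screw a handle onto the drawer front in the sprung stand, from behind: pick up the longer of the two loose handles, by its bar, and press both its feet flat against the front, level, covering the two drilled holes. Push straight in with a steady force of about 10 N, which drives the sprung front back by about 20 mm, and finish your program still gripping and pushing, because you are my third hand: do not let go. Do not ram the front, and leave the shorter handle, the mug and the screwdriver where they are.

Things in the scene. Friction and masses are not known exactly. Their poses are not given: they have to be found in the camera images.
- stand: fixed plywood fitting stand carrying the upright drawer front. Origin: on the worktop under the middle of the front's face (robot side) at rest. x points into the face (the way to push), y along it, z up. Base 250 mm wide (y), x -20 to 160, 12 mm high. A small steel strip on the base beside each end of the front, x 12 to 28 mm: with the face over the strips the push is right.
- front (a joint): travel of the wooden drawer front (200 mm wide, 18 mm thick, lower edge at z 16 mm, top edge at z 130 mm) along the stand's +x, m: 0 at rest, grows as it is pushed back, stop at 0.045. Two sprung plungers push back with 500 N per m from 0 (10 N at 0.020), so it returns when let go.
- front_mark (a point): point on the face of the drawer front (moves with it) midway between its two 6 mm drilled holes, which lie 64 mm to either side along y, 100 mm above the worktop and 30 mm below the top edge. Axes as the stand's.
- long_handle: the longer aluminium strap handle, 128 mm between foot centres, 152 mm long, lying on the worktop, feet away from the robot. Origin: underside, middle of the grip bar. x from bar to feet, y along the bar, z up. Bar 10 mm thick (x -5 to 5), all 20 mm high. Legs 12 mm wide run to x = 50 mm, ending in flat feet 24 mm wide. Finger room between bar and feet.
- long_handle_feet (a point): midpoint between the two foot faces of the longer handle: at x = +50, y = 0, z = +10 mm from its origin.
- short_handle: the shorter aluminium strap handle, 64 mm between foot centres, 88 mm long, lying on the worktop, feet away from the robot. Origin: underside, middle of the grip bar. x from bar to feet, y along the bar, z up. Bar 10 mm thick (x -5 to 5), all 20 mm high. Legs 12 mm wide run to x = 50 mm, ending in flat feet 24 mm wide. Finger room between bar and feet. Leave it.
- mug: small white cup with a handle, 60 x 83 x 49 mm, standing between the handles; leave it. Origin: under its middle.
- screwdriver: screwdriver lying on the worktop at the right; leave it. Origin: under its middle.

How it is judged:
By the outcome, as a careful person would: the job done as asked, in the order asked, and still so for the second after the job is handed in, while the arm keeps its last pose, push and grip.
It also fails if it takes over 43 s, if anything falls off the work surface, if the arm or the gripper's body presses on something with over 40 N, if the wrist force passes 120 N, or if a joint passes its speed limit or range.

### The arm

A 6-joint arm with a two-finger parallel gripper is mounted at the origin on a cart in front of the work surface, level with it; the furniture and walls round the work are solid. World frame = base frame: x ahead of the robot, y to its left, z up, the work surface at z = 0. Lengths are in m, angles in rad, forces in N, time in s.
With the tool pointing down it reaches from about 0.3 to 0.875 m from the base axis. Payload 6.4 kg.
Tool frame: the origin (TCP) lies at the very end of the fingers, on their centre line; the grasp point (between the pads) lies 19 mm behind it; z points along the fingers, y is the line along which they close (so a half turn about z gives the same grasp; the last joint's range is limited). The gripper opens to 85 mm and grips with 20 to 120 N. Pads are 22 mm wide; open, the fingers measure 114 mm over their backs; the gripper's body (76 mm by 85 mm) begins 54 mm behind the grasp point. The pads swing forward as they close: fully open they stand 13 mm farther back than shut.
Start: joints at [1.039, 0.181, 1.607, -0, 1.354, -0.206], TCP at [0.184, 0.545, 0.231] pointing down, gripper open.
Joint ranges: [-2.99, 2.99], [-0.89, 2.07], [0.3, 2.58], [-1.14, 4.28], [0, 2.63], [-3.12, 3.12]. Speed limits (rad/s): [2.57, 2.57, 3.01, 3.14, 3.14, 3.14].

### API

Orientations are given as a unit quaternion [w, x, y, z].
In Python, from bench import * gives the robot as it stands. The module is installed in compiled form; this text tells all that it offers.
- The arm moves only by the tool arm_command, never from a script. Its arguments are lists of equal length, an entry for each row: "dp": the shift along the tool's x, y, z in units of 0.25 m (1.0 is 0.25 m), a list of three; "turn": the turn, a rotation vector about the tool's x, y, z in units of 30 degrees (1.0 is 30 degrees), a list of three; "jaw": the opening, from 0 (shut) to 1 (fully open). A call has 1 to 5 rows; each row is the pose to reach, as a shift and turn from the pose commanded when the call began, along the tool's axes at that moment; what a row does not reach only later rows make up. A row lasts 1/8 s, in which the tool goes at most 62.5 mm and 10.7 degrees, less where a joint would pass 70% of its speed; a pose out of reach is approached as far as the arm can. A call with a number of a shift or a turn outside -1 to 1 is refused whole. A call with a gripper value outside its range is refused whole. The fingers move at their own pace and stop on an object; the grip force is fixed at half the most. Time passes only in rows, so rows that repeat a pose let the fingers close. It gives the time, the measured TCP pose, the force, the opening and the grip force at its end, in the units of the state.
- get_obs(): the state, without advancing time (a new reading comes with each control period).
- camera(name): name is "scene" or "top" or "wrist"; returns the picture (400x640x3 uint8, blue, green, red); there is no depth.
- get_calibration(name): a dict with "camera_matrix" (3x3 intrinsics, pixels), "R" (3x3) and "t" (3): a world point X has camera coordinates R X + t; the wrist camera has in their place "mount" (4x4, takes a point from camera to tool coordinates, whose origin is the TCP and whose axes are the flange's). Camera axes: x right, y down, z forward; pixel columns grow to the right and rows downward; lengths in m; the calibration is good to about 2 mm. A picture is of the moment at which its call begins: read the wrist's pose just before it. get_calibration takes no time and is no camera call.
- hand_in(): hands the job in; it is judged then, once.
The state is a dict: "time_s": time; "q": joint angles; "dq": joint speeds; "joint_efforts": joint torques, N m; "eef_pos": TCP position; "eef_rot": TCP orientation; "wrist_force": force on the tool from outside, world axes, zero at the start; "torque": the same for the moment, N m; "opening": opening from 0.0 (shut) to 1.0 (fully open); "grasp_force": force on a finger pad.
Only numpy, scipy, OpenCV 4.12 (cv2) and the standard library are available. Lean on these libraries where they do the work, as an engineer would, in place of code of your own. Each camera call takes 0.05 s, during which the arm holds its last target. There are 200 camera calls.

## Working session

There is one attempt and no reset: what is moved stays moved. The work goes in short steps, Python scripts to look and compute and a tool call to move; the robot and the scene stay as the last step left them, time stands still between calls to the robot, and variables do not carry over. Pictures are saved under pics/ and viewed, at most 10 in all, crops included, and the job is handed in when it is done.

Besides the shell and the picture viewer there is one more tool, called as name(argument=value, ...) on one line, values as JSON. arm_command: Moves the arm, as the interface text tells. Its arguments: {"type":"object","properties":{"dp":{"type":"array"},"turn":{"type":"array"},"jaw":{"type":"array"}},"required":["dp","turn","jaw"]}

```bash
mkdir -p pics; python3 - <<'E'
from bench import *
import cv2,numpy as np
o=get_obs();print({k:np.round(v,3).tolist() for k,v in o.items()})
for n in("scene","top"):
    cv2.imwrite(f"pics/{n}0.png",camera(n)); c=get_calibration(n);print(n,np.round(c["camera_matrix"],1).tolist(),np.round(c["R"],3).tolist(),np.round(c["t"],3).tolist())
print(get_calibration("wrist"))
E
```

```text
{'time_s': 0.0, 'q': [1.039, 0.182, 1.608, 0.0, 1.354, -0.206], 'dq': [0.001, -0.0, -0.0, -0.001, -0.0, 0.0], 'joint_efforts': [-0.001, -44.488, -35.133, -0.001, 0.01, 0.0], 'eef_pos': [0.184, 0.544, 0.23], 'eef_rot': [-0.0, 0.162, 0.987, -0.001], 'wrist_force': [0.541, 0.281, 0.341], 'torque': [-0.017, -0.024, 0.002], 'grasp_force': 0.0, 'opening': 0.998}
scene [[465.7, 0.0, 323.9], [0.0, 465.7, 201.9], [0.0, 0.0, 1.0]] [[0.644, -0.765, -0.01], [-0.524, -0.432, -0.734], [0.557, 0.478, -0.679]] [-0.43, 0.284, 1.017]
top [[398.6, 0.0, 324.0], [0.0, 398.6, 197.6], [0.0, 0.0, 1.0]] [[-0.028, -1.0, 0.004], [-0.996, 0.027, -0.086], [0.086, -0.007, -0.996]] [-0.14, 0.549, 1.164]
{'camera_matrix': array([[355.64356325,   0.        , 322.0278785 ],
       [  0.        , 355.64356325, 197.82308792],
       [  0.        ,   0.        ,   1.        ]]), 'mount': array([[ 4.27783004e-04, -9.57097390e-01, -2.89766118e-01,
         7.39415803e-02],
       [ 9.99999731e-01,  5.81919705e-04, -4.45776554e-04,
         7.65427118e-04],
       [ 5.95272190e-04, -2.89765849e-01,  9.57097382e-01,
        -1.42955332e-01],
       [ 0.00000000e+00,  0.00000000e+00,  0.00000000e+00,
         1.00000000e+00]])}
```

View pics/top0.png

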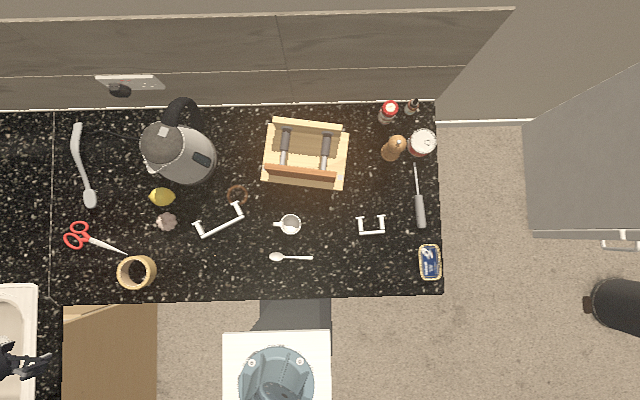

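View pics/scene0.png

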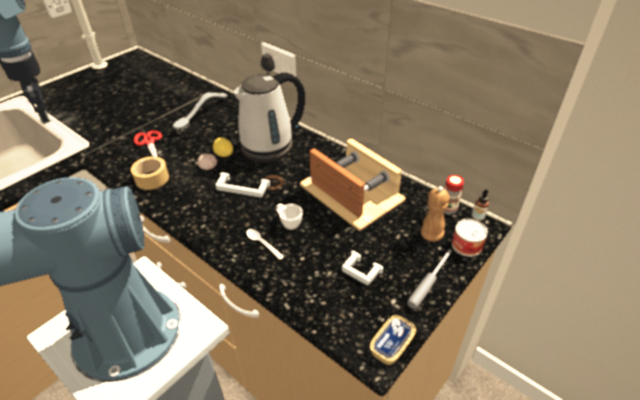

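Top view: the long handle has its bar from about (200,236) to (243,215) with feet up-right. The stand front is the brown strip near (300,172), the mug is at (290,224) and the short handle at (371,225). The scene view shows the same layout, with the front face near (337,180).

```bash
cat > h.py <<'E'
from bench import *
import cv2,numpy as np
from scipy.spatial.transform import Rotation as Ro
def Rt(): 
    o=get_obs();w,x,y,z=o["eef_rot"];return Ro.from_quat([x,y,z,w]).as_matrix(),np.array(o["eef_pos"]),o
def cam(n,pose=None):
    c=get_calibration(n);K=c["camera_matrix"]
    if n=="wrist":
        R,p,_=Rt() if pose is None else pose
        M=c["mount"];A=R@M[:3,:3];C=R@M[:3,3]+p
    else: A=c["R"].T;C=-A@c["t"]
    return K,A,C
def ray(px,cm,z):
    K,A,C=cm;px=np.atleast_2d(px).astype(float)
    d=(A@np.linalg.inv(K)@np.c_[px,np.ones(len(px))].T).T
    return C+d*((z-C[2])/d[:,2])[:,None]
def proj(X,cm):
    K,A,C=cm;q=(K@A.T@(np.atleast_2d(X)-C).T).T;return q[:,:2]/q[:,2:]
def turnto(R,Rg): return Ro.from_matrix(R.T@Rg).as_rotvec(degrees=True)/30
E
python3 - <<'E'
from h import *
im=cv2.imread("pics/top0.png");cm=cam("top")
hsv=cv2.cvtColor(im,cv2.COLOR_BGR2HSV)
m=((hsv[...,2]>130)&(hsv[...,1]<60)).astype(np.uint8);r=np.zeros_like(m);r[198:242,188:248]=1;m*=r
n,l,s,c=cv2.connectedComponentsWithStats(m);i=1+s[1:,4].argmax();print(s[i])
pts=np.argwhere(l==i)[:,::-1]
W=ray(pts,cm,.018)[:,:2].astype(np.float32)
b=cv2.minAreaRect(W);print("handle rect",b,cv2.boxPoints(b).round(3).tolist(),W.mean(0))
# front
m=((hsv[...,0]<16)&(hsv[...,1]>120)&(hsv[...,2]>60)).astype(np.uint8);r=np.zeros_like(m);r[150:190,255:350]=1;m*=r
n,l,s,c=cv2.connectedComponentsWithStats(m);i=1+s[1:,4].argmax();print(s[i])
P=[]
for u in range(s[i][0],s[i][0]+s[i][2],6):
    v=np.where(l[:,u]==i)[0];P.append((u,v.min(),v.max()))
print(P)
cv2.imwrite("pics/c0.png",np.hstack([cv2.resize(im[110:195,255:355],None,fx=4,fy=4),cv2.resize(im[190:245,185:250],(400,340))]))
E
```

```text
[191 200  54  39 377]
handle rect ((0.4889303743839264, 0.16034603118896484), (0.05664133280515671, 0.1558062583208084), 25.89720916748047) [[0.42899999022483826, 0.21799999475479126], [0.4970000088214874, 0.07800000160932541], [0.5479999780654907, 0.10300000011920929], [0.47999998927116394, 0.24300000071525574]] [0.48198345 0.15797004]
[265 164  71  19 309]
[(265, np.int64(164), np.int64(168)), (271, np.int64(169), np.int64(174)), (277, np.int64(168), np.int64(175)), (283, np.int64(171), np.int64(175)), (289, np.int64(171), np.int64(176)), (295, np.int64(172), np.int64(177)), (301, np.int64(173), np.int64(178)), (307, np.int64(174), np.int64(178)), (313, np.int64(174), np.int64(179)), (319, np.int64(175), np.int64(180)), (325, np.int64(176), np.int64(181)), (331, np.int64(177), np.int64(179))]
```

View pics/c0.png

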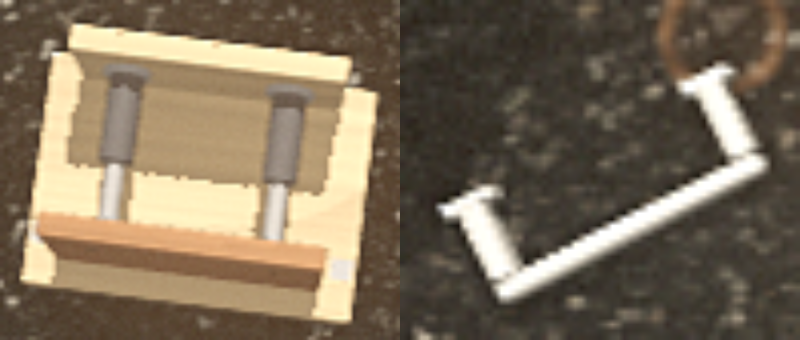

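```bash
python3 - <<'E'
from h import *
cm=cam("top");print(cm[2])
b=ray([[260,180.5],[342.5,190.5],[349,132.5]],cm,.012);print("base",b.round(3),np.linalg.norm(b[0]-b[1]),np.linalg.norm(b[2]-b[1]))
f=ray([[265,168],[335,175.8]],cm,.13);print("front top edge",f.round(3),np.linalg.norm(f[0]-f[1]))
for q in (b,f): d=q[0]-q[1];print(np.degrees(np.arctan2(-d[0],d[1])))
R,p,o=Rt()
a=np.radians(26);Rg=np.array([[-np.sin(a),np.cos(a),0],[np.cos(a),np.sin(a),0],[0,0,-1]]).T.T
Rg=np.c_[[-np.sin(a),np.cos(a),0],[np.cos(a),np.sin(a),0],[0,0,-1]]
print(turnto(R,Rg),R.T@(np.array([.5,.05,.25])-p)/.25,R.round(3))
E
```

```text
[ 0.44326595 -0.14660135  1.20768857]
base [[ 0.603  0.037  0.012]
 [ 0.566 -0.211  0.012]
 [ 0.743 -0.237  0.012]] 0.2508821441629801 0.17927836765606966
front top edge [[ 0.621  0.005  0.13 ]
 [ 0.595 -0.186  0.13 ]] 0.19220584581003056
-8.505650868628122
-7.959445852209689
[-3.05037702e-03  5.42844940e-04  1.51099235e+00] [-1.83132199 -1.46841591 -0.07643165] [[-0.947  0.32  -0.001]
 [ 0.32   0.947 -0.001]
 [ 0.    -0.002 -1.   ]]
```

arm_command(dp=[[-0.2,-0.16,0],[-0.4,-0.32,0],[-0.6,-0.48,0],[-0.75,-0.6,0],[-0.9,-0.72,0]], turn=[[0,0,0.2],[0,0,0.4],[0,0,0.6],[0,0,0.75],[0,0,0.9]], jaw=[1,1,1,1,1])

```text
time_s: 0.72
eef_pos: [0.3401, 0.3005, 0.2311]
eef_rot: [-0.0, 0.389, 0.921, -0.0]
wrist_force: [1.4, -0.4, -0.2]
opening: 0.995
grasp_force: 0.0
```

```bash
cat >> h.py <<'E'
def Rdown(deg):
    a=np.radians(deg);return np.c_[[-np.sin(a),np.cos(a),0],[np.cos(a),np.sin(a),0],[0,0,-1]]
def go(pos,deg):
    R,p,o=Rt();print("t",o["time_s"],"p",p.round(4),"dp",(R.T@(np.array(pos)-p)/.25).round(3),"turn",turnto(R,Rdown(deg)).round(3),"q6",round(o["q"][5],2),"F",np.round(o["wrist_force"],1))
E
python3 -c "
from h import *
go([.5,.05,.25],26)"
```

```text
t 0.725 p [0.3401 0.3005 0.2311] dp [-1.164 -0.239 -0.076] turn [-0.     0.     0.605] q6 -0.31 F [ 1.4 -0.4 -0.2]
```

arm_command(dp=[[-0.2,-0.04,-0.01],[-0.4,-0.08,-0.03],[-0.6,-0.13,-0.05],[-0.8,-0.17,-0.07],[-1.0,-0.2,-0.08]], turn=[[0,0,0.15],[0,0,0.3],[0,0,0.45],[0,0,0.6],[0,0,0.6]], jaw=[1,1,1,1,1])

```text
time_s: 1.35
eef_pos: [0.4791, 0.0869, 0.2514]
eef_rot: [0.0, 0.528, 0.849, 0.0]
wrist_force: [0.2, 1.4, -0.2]
opening: 1.004
grasp_force: 0.0
```

arm_command(dp=[[0,0,0],[0,0,0]], turn=[[0,0,0],[0,0,0]], jaw=[1,1])

```text
time_s: 1.6
eef_pos: [0.478, 0.0886, 0.2507]
eef_rot: [-0.001, 0.528, 0.849, -0.0]
wrist_force: [-0.6, 0.1, -0.3]
opening: 0.998
grasp_force: 0.0
```

```bash
python3 - <<'E'
from h import *
P=Rt();im=camera("wrist");cv2.imwrite("pics/w1.png",im)
cm=cam("wrist",P);np.savez("w1.npz",K=cm[0],A=cm[1],C=cm[2])
print(P[1],P[2]["time_s"])
print("exp handle bar",proj([[.4675,.15,.02],[.512,.172,.02]],cm),"base",proj([[.603,.037,.012],[.566,-.211,.012]],cm))
E
```

```text
[0.4779515  0.08862492 0.25072097] 1.6
exp handle bar [[339.53380126 105.40860745]
 [388.32328124 105.42527029]] base [[398.2347315  247.4924668 ]
 [281.7290443  388.39912399]]
```

View pics/w1.png

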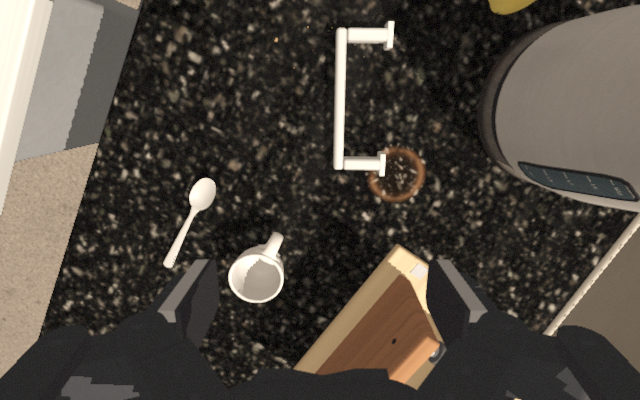

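Wrist view: the long handle's bar runs from (342,30) to (338,168) with feet at about (390,35) and (382,164). The base's left corner at (398,246) agrees with the top-camera estimate, and one drilled hole shows at (394,341).

```bash
python3 - <<'E'
from h import *
d=np.load("w1.npz");cm=d["K"],d["A"],d["C"]
im=cv2.imread("pics/w1.png");hsv=cv2.cvtColor(im,cv2.COLOR_BGR2HSV)
m=((hsv[...,2]>150)&(hsv[...,1]<60)).astype(np.uint8);r=np.zeros_like(m);r[10:190,325:405]=1;m*=r
n,l,s,c=cv2.connectedComponentsWithStats(m);i=1+s[1:,4].argmax();print(s[i])
W=ray(np.argwhere(l==i)[:,::-1],cm,.02)[:,:2].astype(np.float32)
b=cv2.minAreaRect(W);print("rect",b)
# bar: top-surface pixels along image columns
B=[]
for v in range(50,150):
    u=np.where(l[v]==i)[0];B.append((u.min(),u.max(),v))
B=np.array(B);print(np.median(B[:,1]-B[:,0]))
for k in (0,1):
    L=ray(B[:,[k,2]]+[[k-.5,0]],cm,.02);f=np.polyfit(L[:,1],L[:,0],1);print("yaw",np.degrees(np.arctan(-f[0])),"x at mid",L.mean(0))
bp=cv2.boxPoints(b);print(bp.round(4).tolist())
g=cv2.cvtColor(im,cv2.COLOR_BGR2GRAY)[330:352,383:405].astype(float)
E
```

```text
[ 334   21   61  156 2753]
rect ((0.4866633713245392, 0.16220560669898987), (0.055220190435647964, 0.1517288237810135), 25.6811466217041)
9.0
yaw 25.579824353390176 x at mid [0.46073303 0.15240783 0.02      ]
yaw 25.701743280478222 x at mid [0.46979564 0.15689164 0.02      ]
[[0.42890000343322754, 0.21860000491142273], [0.49470001459121704, 0.08190000057220459], [0.5443999767303467, 0.10580000281333923], [0.47870001196861267, 0.24250000715255737]]
```

```bash
python3 -c "
from h import *
go([.4664,.1524,.10],25.7);go([.4664,.1524,.004],25.7)"
```

```text
t 1.65 p [0.4777 0.0891 0.2508] dp [0.246 0.072 0.603] turn [-0.002 -0.002  0.022] q6 -0.52 F [ 0.6  0.2 -0. ]
t 1.65 p [0.4777 0.0891 0.2508] dp [0.246 0.073 0.987] turn [-0.002 -0.002  0.022] q6 -0.52 F [ 0.6  0.2 -0. ]
```

arm_command(dp=[[0.1,0.03,0.1],[0.2,0.06,0.3],[0.246,0.073,0.5],[0.246,0.073,0.7],[0.246,0.073,0.75]], turn=[[0,0,0.02],[0,0,0.02],[0,0,0.02],[0,0,0.02],[0,0,0.02]], jaw=[1,1,1,1,1])

```text
time_s: 2.28
eef_pos: [0.464, 0.1527, 0.0609]
eef_rot: [-0.003, 0.531, 0.847, -0.002]
wrist_force: [-0.0, 0.4, 0.3]
opening: 1.001
grasp_force: 0.0
```

arm_command(dp=[[0,0,0],[0,0,0]], turn=[[0,0,0],[0,0,0]], jaw=[0.6,0.6])

```text
time_s: 2.52
eef_pos: [0.4693, 0.152, 0.0659]
eef_rot: [0.001, 0.532, 0.847, 0.001]
wrist_force: [-0.2, 0.1, 1.1]
opening: 0.607
grasp_force: 0.0
```

```bash
python3 - <<'E'
from h import *
go([.4664,.1524,.004],25.7)
P=Rt();im=camera("wrist");cv2.imwrite("pics/w2.png",im);cm=cam("wrist",P)
R=Rdown(25.7);o=np.array([.4664,.1524,0])
X=[o+np.array([x*np.cos(np.radians(25.7))-y*np.sin(np.radians(25.7)),x*np.sin(np.radians(25.7))+y*np.cos(np.radians(25.7)),.02]) for x,y in[(-.005,0),(.005,0),(-.005,.07),(.05,.064),(-.005,-.07)]]
print(proj(X,cm).round(0))
E
```

```text
t 2.525 p [0.4693 0.152  0.0659] dp [ 0.007 -0.01   0.248] turn [0.007 0.003 0.002] q6 -0.38 F [-0.2  0.1  1.1]
[[308. 224.]
 [325. 224.]
 [306.  96.]
 [413. 108.]
 [309. 329.]]
```

View pics/w2.png

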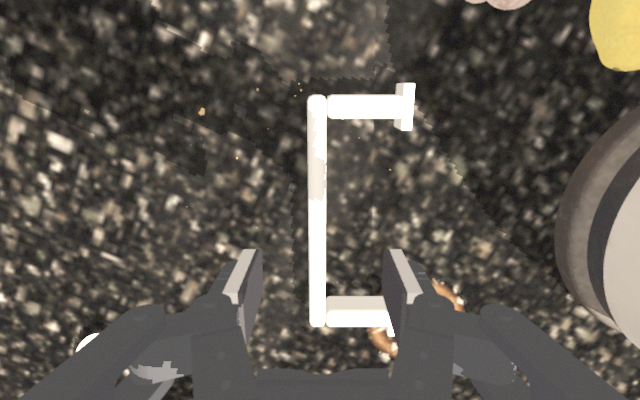

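The predicted handle points land on the image (bar at columns 308–326), with the bar midway between the fingers, so I'm descending.

arm_command(dp=[[0,-0.01,0.06],[0,-0.01,0.12],[0,-0.01,0.18],[0,-0.01,0.23],[0,-0.01,0.235]], turn=[[0,0,0],[0,0,0],[0,0,0],[0,0,0],[0,0,0]], jaw=[0.6,0.6,0.6,0.6,0.6])

```text
time_s: 3.2
eef_pos: [0.4642, 0.1505, 0.0036]
eef_rot: [-0.001, 0.532, 0.847, -0.001]
wrist_force: [0.2, 0.6, -0.6]
opening: 0.6
grasp_force: 0.0
```

arm_command(dp=[[0,0,0],[0,0,0]], turn=[[0,0,0],[0,0,0]], jaw=[0.5,0.4])

```text
time_s: 3.45
eef_pos: [0.4659, 0.1507, 0.0055]
eef_rot: [0.0, 0.532, 0.847, 0.0]
wrist_force: [0.6, -0.4, -0.5]
opening: 0.397
grasp_force: 0.0
```

arm_command(dp=[[0,0,0.008],[0,0,0.008],[0,0,0.008],[0,0,0.008],[0,0,0.008]], turn=[[0,0,0],[0,0,0],[0,0,0],[0,0,0],[0,0,0]], jaw=[0.3,0.2,0.1,0,0])

```text
time_s: 4.08
eef_pos: [0.4656, 0.1506, 0.0034]
eef_rot: [0.0, 0.532, 0.847, 0.0]
wrist_force: [-1.4, 0.7, 5.3]
opening: 0.099
grasp_force: 60.1
```

arm_command(dp=[[0,0,0],[0,0,0],[0,0,0]], turn=[[0,0,0],[0,0,0],[0,0,0]], jaw=[0,0,0])

```text
time_s: 4.45
eef_pos: [0.4656, 0.1506, 0.0034]
eef_rot: [0.0, 0.532, 0.847, 0.0]
wrist_force: [-0.2, -0.2, 5.5]
opening: 0.099
grasp_force: 60.2
```

```bash
python3 - <<'E'
from h import *
go([.4664,.1524,.2],25.7)
E
```

```text
t 4.45 p [0.4656 0.1506 0.0034] dp [ 0.005  0.006 -0.787] turn [0.001 0.    0.001] q6 -0.38 F [-0.2 -0.2  5.5]
```

arm_command(dp=[[0,0,-0.05],[0,0,-0.15],[0,0,-0.3],[0,0,-0.42],[0,0,-0.5]], turn=[[0,0,0],[0,0,0],[0,0,0],[0,0,0],[0,0,0]], jaw=[0,0,0,0,0])

```text
time_s: 5.08
eef_pos: [0.4657, 0.1506, 0.13]
eef_rot: [0.001, 0.532, 0.847, 0.001]
wrist_force: [0.1, -0.4, -0.7]
opening: 0.1
grasp_force: 59.2
```

```bash
python3 - <<'E'
from h import *
go([.500,-.076,.13],-8.3)
d=np.load("w1.npz");cm=d["K"],d["A"],d["C"]
im=cv2.imread("pics/w1.png")
print("hole",ray([394.5,341],cm,.1).round(4))
g=cv2.cvtColor(im,cv2.COLOR_BGR2GRAY);print(g[335:348,386:403])
# scene: holes on face
cs=cam("scene");x=np.array([.989,-.147,0]);y=np.array([.147,.989,0]);o=np.array([.604,-.09,.1])
print("exp holes scene",proj([o+.064*y,o-.064*y],cs).round(1),"top",proj([o+.064*y,o-.064*y],cam("top")).round(1))
im=cv2.imread("pics/scene0.png");cv2.imwrite("pics/s1.png",cv2.resize(im[130:230,290:410],(720,600),interpolation=cv2.INTER_CUBIC))
E
```

```text
t 5.075 p [0.4657 0.1506 0.13  ] dp [-0.876 -0.27   0.   ] turn [0.003 0.    1.134] q6 -0.38 F [ 0.1 -0.4 -0.7]
hole [[ 0.6134 -0.0243  0.1   ]]
[[87 86 84 81 83 81 77 81 87 88 87 86 87 88 90 88 87]
 [84 82 81 82 83 78 80 87 90 85 86 88 90 88 87 89 87]
 [85 85 82 84 78 85 86 87 87 89 89 85 86 87 87 88 87]
 [80 86 79 82 81 86 83 80 63 64 76 85 89 89 89 85 83]
 [83 81 80 81 86 87 75 55 33 47 75 86 87 89 85 82 81]
 [81 80 80 82 87 82 62 33 29 39 71 85 87 85 86 82 85]
 [80 81 85 87 86 76 47 23 26 47 78 85 83 83 84 83 83]
 [82 83 83 88 88 76 50 27 34 63 84 85 85 85 81 84 85]
 [84 86 89 87 88 77 49 37 63 80 85 85 80 81 84 87 87]
 [88 87 86 89 89 82 75 73 80 83 85 82 82 82 86 84 87]
 [87 87 86 86 85 88 91 84 83 86 82 83 87 83 87 86 88]
 [89 90 87 87 87 85 88 88 85 83 84 84 84 86 87 85 88]
 [87 91 88 88 85 84 87 88 82 84 83 85 83 86 87 85 86]]
exp holes scene [[318.3 165.7]
 [350.7 188.5]] top [[277.8 172.2]
 [323.1 177.6]]
```

View pics/s1.png

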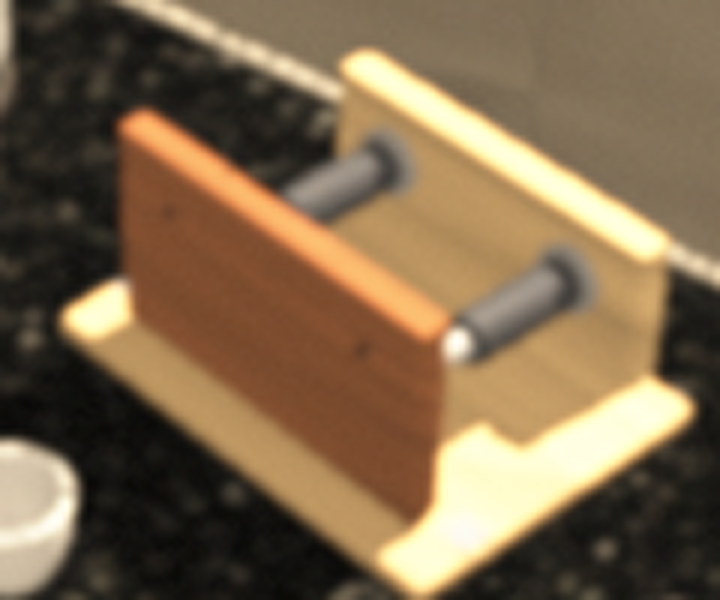

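Scene crop: the holes at (169,211) and (362,349) in the crop, full image (318.2,165.2) and (350.3,188.2), agree with my predicted stand pose to within about 0.6 px.

arm_command(dp=[[-0.12,-0.05,0],[-0.3,-0.11,0],[-0.5,-0.18,0],[-0.7,-0.24,0],[-0.87,-0.27,0]], turn=[[0,0,0.2],[0,0,0.4],[0,0,0.6],[0,0,0.8],[0,0,1.0]], jaw=[0,0,0,0,0])

```text
time_s: 5.7
eef_pos: [0.4987, -0.0765, 0.1284]
eef_rot: [-0.0, 0.734, 0.679, -0.0]
wrist_force: [0.0, 0.5, -1.7]
opening: 0.1
grasp_force: 59.3
```

arm_command(dp=[[0,0,0],[0,0,0]], turn=[[0,0,0.13],[0,0,0.13]], jaw=[0,0])

```text
time_s: 5.95
eef_pos: [0.4986, -0.075, 0.1281]
eef_rot: [-0.0, 0.756, 0.655, -0.0]
wrist_force: [-0.4, -0.7, -1.8]
opening: 0.101
grasp_force: 59.3
```

```bash
python3 - <<'E'
from h import *
cs=cam("scene");r=ray([[318.2,165.2],[350.3,188.2]],cs,.1);d=r[0]-r[1];print("scene holes",r.round(4),np.linalg.norm(d),np.degrees(np.arctan2(-d[0],d[1])))
go([.505,-.0765,.0934],-8.3)
P=Rt();im=camera("wrist");cv2.imwrite("pics/w3.png",im);cm=cam("wrist",P);np.savez("w3.npz",K=cm[0],A=cm[1],C=cm[2],p=P[1],R=P[0])
x=np.array([.989,-.147,0]);y=np.array([.147,.989,0]);o=np.array([.604,-.09,.1])
print("exp holes",proj([o+.064*y,o-.064*y],cm).round(1),"edge top L/R",proj([o+.1*y+[0,0,.03],o-.1*y+[0,0,.03]],cm).round(1))
E
```

```text
scene holes [[ 0.6149 -0.0249  0.1   ]
 [ 0.5948 -0.1519  0.1   ]] 0.128570045141664 -8.998122839211367
t 5.95 p [ 0.4986 -0.075   0.1281] dp [-0.002  0.026  0.139] turn [-0.001 -0.     0.003] q6 -0.24 F [-0.4 -0.7 -1.8]
exp holes [[549.7 113.4]
 [507.1 342.5]] edge top L/R [[620.1  15.6]
 [524.8 439.4]]
```

View pics/w3.png

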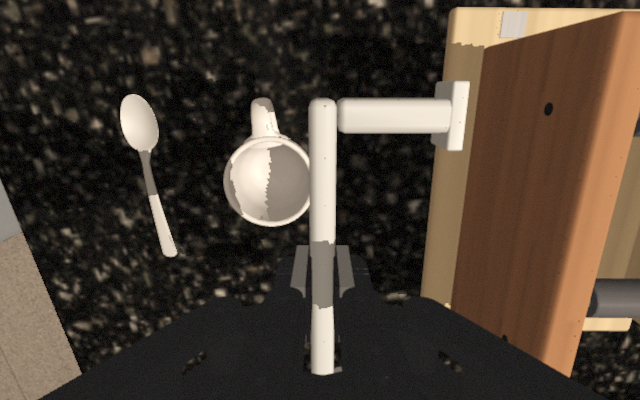

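Wrist view: the handle is held square, with the visible foot face at columns 460–468, rows 82–150. The left hole is at (548,109) and the right hole is just in view near (505,340).

```bash
python3 - <<'E'
from h import *
d=np.load("w3.npz");cm=d["K"],d["A"],d["C"];R,p=d["R"],d["p"]
im=cv2.imread("pics/w3.png");g=cv2.cvtColor(im,cv2.COLOR_BGR2GRAY)
H=[]
for (a,b,c,e) in((100,118,540,557),(331,345,496,512)):
    q=g[a:b,c:e];m=(q<35).astype(np.uint8);n,l,s,cc=cv2.connectedComponentsWithStats(m)
    i=1+s[1:,4].argmax();H.append(cc[i]+[c,a]);print(s[i],H[-1])
r=ray(H,cm,.1);v=r[0]-r[1];print(r.round(4),r.mean(0).round(4),np.linalg.norm(v),np.degrees(np.arctan2(-v[0],v[1])))
# handle: tool frame x=left(+y handle), y=feet dir, z down; top at tool z=-.0166
T=lambda x,y,z:p+R@np.array([x,y,z])
print("foot face top L corners",proj([T(.052+.0013,.05,-.0166),T(.076+.0013,.05,-.0166)],cm).round(1),"bar left end",proj([T(.0773-.003,-.005,-.0166),T(.0743,.005,-.0166),T(-.03,-.005,-.0166),T(-.03,.005,-.0166)],cm).round(1))
hs=cv2.cvtColor(im,cv2.COLOR_BGR2HSV)
for v_ in(130,170,200,230,345,365):
    u=np.where((hs[v_,290:420,2]>110)&(hs[v_,290:420,1]<70))[0]+290;print(v_,u.min(),u.max(),end=' | ')
E
```

```text
[ 4  3  9 12 77] [548.1038961  108.67532468]
[ 0  4 14 10 79] [501.81012658 340.6835443 ]
[[ 0.6126 -0.0244  0.1   ]
 [ 0.5916 -0.1516  0.1   ]] [ 0.6021 -0.088   0.1   ] 0.12892581616739063 -9.350272423127556
foot face top L corners [[461.5 152.6]
 [469.6  82. ]] bar left end [[306.9  91.2]
 [336.3  91.2]
 [309.8 347. ]
 [333.3 347. ]]
130 309 419 | 170 290 335 | 200 290 335 | 230 310 335 | 345 311 333 | 365 311 333 |
```

```bash
python3 -c "
from h import *
go([.539,-.0796,.0934],-8.8)"
```

```text
t 6.0 p [ 0.4985 -0.0745  0.128 ] dp [0.003 0.163 0.138] turn [-0.001 -0.     0.023] q6 -0.24 F [-0.3  0.3 -2.4]
```

arm_command(dp=[[0,0.02,0.03],[0,0.06,0.07],[0,0.1,0.11],[0,0.14,0.138],[0.003,0.163,0.138]], turn=[[0,0,0.02],[0,0,0.02],[0,0,0.02],[0,0,0.02],[0,0,0.02]], jaw=[0,0,0,0,0])

```text
time_s: 6.62
eef_pos: [0.5396, -0.0795, 0.0925]
eef_rot: [-0.001, 0.759, 0.651, -0.0]
wrist_force: [-0.2, -0.3, -1.6]
opening: 0.1
grasp_force: 59.3
```

arm_command(dp=[[0,0,0],[0,0,0],[0,0,0]], turn=[[0,0,0],[0,0,0],[0,0,0]], jaw=[0,0,0])

```text
time_s: 7.0
eef_pos: [0.5394, -0.0797, 0.0939]
eef_rot: [0.0, 0.759, 0.651, 0.0]
wrist_force: [0.1, 0.2, -1.1]
opening: 0.1
grasp_force: 59.3
```

```bash
python3 - <<'E'
from h import *
go([.5539,-.0819,.0934],-8.8)
P=Rt();print(P[2]["torque"],P[2]["wrist_force"],P[0].round(4).tolist())
im=camera("wrist");cv2.imwrite("pics/w4.png",im);cm=cam("wrist",P);np.savez("w4.npz",K=cm[0],A=cm[1],C=cm[2],p=P[1],R=P[0])
E
```

```text
t 7.0 p [ 0.5394 -0.0797  0.0939] dp [0.    0.059 0.002] turn [0.001 0.    0.001] q6 -0.21 F [ 0.1  0.2 -1.1]
[-0.0380457   0.00620368  0.02709324] [ 0.06178363  0.22865068 -1.10085789] [[0.1524, 0.9883, 0.0004], [0.9883, -0.1524, -0.0002], [-0.0001, 0.0004, -1.0]]
```

View pics/w4.png

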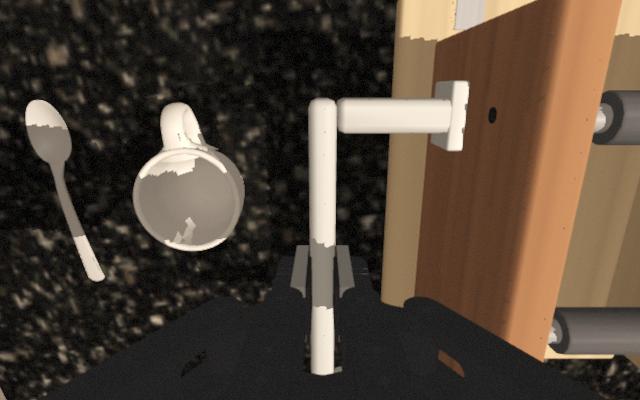

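Wrist view: the foot at rows 82–150, column ~466, is lined up with the hole at (492,115) across a gap of about 15 mm. I'll check the yaw against the front's top edge.

```bash
python3 - <<'E'
from h import *
d=np.load("w4.npz");cm=d["K"],d["A"],d["C"]
im=cv2.imread("pics/w4.png");r=cv2.GaussianBlur(im[...,2],(5,5),0).astype(float)
E=[]
for v in range(30,340,5):
    u0=int(558-v*0.13);w=np.gradient(r[v,u0-35:u0+25]);E.append((u0-35+w.argmax(),v,w.max()))
E=np.array(E);f=np.polyfit(E[:,1],E[:,0],1);k=abs(np.polyval(f,E[:,1])-E[:,0])<4
print(E[::8].tolist(),k.sum())
for z in(.13,.0+.128):
    L=ray(E[k][:,:2],cm,z);q=np.polyfit(L[:,1],L[:,0],1);print(np.degrees(np.arctan(-q[0]))*-1, "x at y=-.088",np.polyval(q,-.088))
g=cv2.cvtColor(im,cv2.COLOR_BGR2GRAY);m=(g[104:126,484:502]<35);c=np.argwhere(m).mean(0)[::-1]+[484,104];print(c,ray(c,cm,.1).round(4))
E
```

```text
[[559.0, 30.0, 9.0], [552.0, 70.0, 9.5], [545.0, 110.0, 9.5], [538.0, 150.0, 9.0], [531.0, 190.0, 9.5], [524.0, 230.0, 9.5], [517.0, 270.0, 10.0], [511.0, 310.0, 10.5]] 61
8.595584501447599 x at y=-.088 0.6042725076810258
8.595584501447906 x at y=-.088 0.6055032818852295
[491.98913043 114.92391304] [[ 0.6126 -0.0245  0.1   ]]
```

arm_command(dp=[[0,0.02,0],[0,0.035,0],[0,0.05,0],[0,0.06,0],[0,0.07,0]], turn=[[0,0,-0.006],[0,0,-0.006],[0,0,-0.006],[0,0,-0.006],[0,0,-0.006]], jaw=[0,0,0,0,0])

```text
time_s: 7.68
eef_pos: [0.5565, -0.0823, 0.0933]
eef_rot: [-0.0, 0.758, 0.652, -0.0]
wrist_force: [-2.0, -0.3, -1.1]
opening: 0.096
grasp_force: 59.5
```

arm_command(dp=[[0,0.005,0],[0,0.01,0],[0,0.015,0],[0,0.015,0]], turn=[[0,0,0],[0,0,0],[0,0,0],[0,0,0]], jaw=[0,0,0,0])

```text
time_s: 8.18
eef_pos: [0.5601, -0.0828, 0.0934]
eef_rot: [-0.0, 0.758, 0.652, -0.0]
wrist_force: [-3.3, 0.0, -0.1]
opening: 0.098
grasp_force: 59.5
```

```bash
python3 - <<'E'
from h import *
R,p,o=Rt();t=R.T@np.array(o["wrist_force"]);print(p.round(4),"tool F",t.round(2),"T",(R.T@np.array(o["torque"])).round(3),"travel",((p[:2]-[.5539,-.0819])@[.988,-.15]))
go([.5737,-.0850,.0934],-8.6)
E
```

```text
[ 0.5601 -0.0828  0.0934] tool F [-0.49 -3.3   0.1 ] T [ 0.557 -0.052  0.128] travel 0.006278616995349257
t 8.175 p [ 0.5601 -0.0828  0.0934] dp [-0.     0.055 -0.   ] turn [-0.002 -0.     0.001] q6 -0.21 F [-3.3  0.  -0.1]
```

arm_command(dp=[[0,0.01,0],[0,0.02,0],[0,0.03,0],[0,0.04,0],[0,0.048,0]], turn=[[0,0,0.005],[0,0,0.01],[0,0,0.01],[0,0,0.01],[0,0,0.01]], jaw=[0,0,0,0,0])

```text
time_s: 8.8
eef_pos: [0.5711, -0.0845, 0.0932]
eef_rot: [-0.001, 0.76, 0.65, -0.001]
wrist_force: [-9.9, 1.4, 3.8]
opening: 0.096
grasp_force: 60.0
```

arm_command(dp=[[0,0.004,0],[0,0.004,0],[0,0.004,0],[0,0.004,0]], turn=[[0,0,0],[0,0,0],[0,0,0],[0,0,0]], jaw=[0,0,0,0])

```text
time_s: 9.3
eef_pos: [0.5718, -0.0846, 0.0932]
eef_rot: [-0.001, 0.76, 0.65, -0.001]
wrist_force: [-9.6, 1.0, 3.0]
opening: 0.099
grasp_force: 60.0
```

```bash
python3 - <<'E'
from h import *
R,p,o=Rt();t=R.T@np.array(o["wrist_force"]);print(p.round(4),"tool F",t.round(2),"T",(R.T@np.array(o["torque"])).round(3),"travel",((p[:2]-[.5539,-.0819])@[.988,-.15]))
go([.5737,-.0850,.0934],-8.8)
P=Rt();im=camera("wrist");cv2.imwrite("pics/w5.png",im);cm=cam("wrist",P);np.savez("w5.npz",K=cm[0],A=cm[1],C=cm[2],p=P[1],R=P[0])
E
```

```text
[ 0.5718 -0.0846  0.0932] tool F [-0.46 -9.6  -2.95] T [ 1.379 -0.073 -0.033] travel 0.018136380301798476
t 9.3 p [ 0.5718 -0.0846  0.0932] dp [-0.     0.008 -0.001] turn [-0.007  0.    -0.002] q6 -0.2 F [-9.6  1.   3. ]
```

View pics/w5.png

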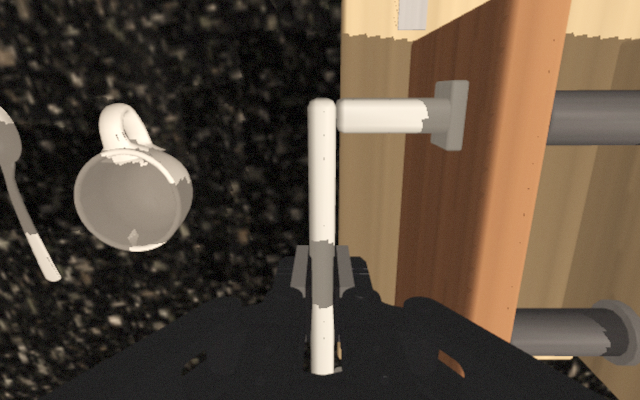

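Wrist view: the foot is seated on the front at (465,115), covering the hole, and the yaw moment is near zero, so both feet bear. One small trim takes out the 0.2° tilt and adds the last bit of push.

arm_command(dp=[[0,0.001,0],[0,0.003,0],[0,0.003,0],[0,0.003,0]], turn=[[-0.004,0,0],[-0.007,0,0],[-0.007,0,0],[-0.007,0,0]], jaw=[0,0,0,0])

```text
time_s: 9.85
eef_pos: [0.5724, -0.0847, 0.0931]
eef_rot: [-0.0, 0.76, 0.65, -0.0]
wrist_force: [-10.3, 0.4, 3.3]
opening: 0.097
grasp_force: 59.9
```

```bash
python3 - <<'E'
from h import *
R,p,o=Rt();t=R.T@np.array(o["wrist_force"]);print(p.round(4),"tool F",t.round(2),"T",(R.T@np.array(o["torque"])).round(3),"travel",((p[:2]-[.5539,-.0819])@[.988,-.15]))
go([.5737,-.0850,.0934],-8.8)
im=camera("scene");cv2.imwrite("pics/s2.png",cv2.resize(im[110:230,270:420],(750,600),interpolation=cv2.INTER_CUBIC))
cs=cam("scene");x=np.array([.988,-.153,0]);y=np.array([.153,.988,0]);o=np.array([.6035,-.0883,.1])+.0195*x
print((proj([o+.064*y,o-.064*y],cs)-[270,110])*5)
E
```

```text
[ 0.5724 -0.0847  0.0931] tool F [ -1.2  -10.24  -3.29] T [ 1.508 -0.131 -0.016] travel 0.018681749698400075
t 9.85 p [ 0.5724 -0.0847  0.0931] dp [-0.     0.005 -0.001] turn [-0.001  0.    -0.002] q6 -0.2 F [-10.3   0.4   3.3]
[[266.03024804 262.92789746]
 [426.72342908 375.44679576]]
```

View pics/s2.png

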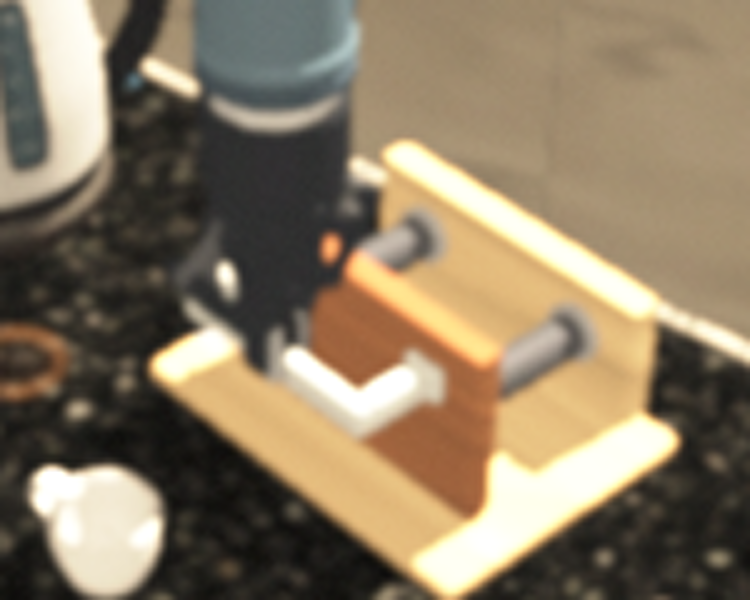

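Scene view: the right foot is centred at about (427,378) in the crop, over the expected hole at (427,375). The front is back about 20 mm at roughly 10 N.

```bash
python3 -c "
from bench import *
print(hand_in())"
```

```text
the job is handed in; nothing more can be done
None
```

I handed the job in with the longer handle gripped by its bar and both feet pressed level over the two holes, pushing at about 10 N with the front back about 20 mm and the arm still holding; I touched nothing else.

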